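Unclip the finned module from the sloping rail and pack it in its foam

TASK

First isolate the supply: throw the lever on the stepped grey box fully over to its other stop, towards the raised step. Then pull the tall finned module straight off the sloping rail, against its spring catch, and set it down upright on the floor of the large pocket in the foam of the black case, without dropping it; let go of it there. Leave the two lower units clipped on the rail and everything else where it is.

Things in the scene. Friction and masses are not known exactly. Their poses are not given: they have to be found in the camera images.
- isolator (a joint): Lever of the stepped grey supply box: steel rod of 10 mm diameter with a black ball knob of 26 mm on its end, 85 mm from pivot to ball centre. Value in rad: 0 leaning to the box's low end, 1.0 = hard over on the other stop, leaning to the raised step. It starts near 0, swings through upright at 0.5 and stays where it is left; about 1 N at the knob moves it.
- isolator_tip (a point): Centre of the lever's ball knob. Starts about 145 mm above the table, 41 mm from the pivot (horizontally), and ends about 41 mm beyond it.
- supply: Stepped grey steel box, fixed, 180 x 150 mm, 50 mm high with an 85 mm high step along the 55 mm at its +x end. Origin under its centre on the table, x from the low end to the step. The lever's pivot (axis along y) lies 35 mm to the -x side of the centre, 72 mm up, on a block 70 x 50 mm whose top is 75 mm up. Throw it towards the box's +x.
- stand: Fixed mounting stand: a grey panel, 170 mm up the slope x 320 mm wide, sloping 30 degrees, low edge facing away from the robot. Origin on the table under the middle of the rail; y along the rail, x level and uphill. The panel's normal leans 30 degrees from vertical towards the stand's -x. Three units sit side by side on the rail, centres 100 mm apart, in any order.
- rail_mid (a point): Middle of the aluminium rail, on the panel surface, 65 mm above the table. The rail is 22 mm wide, stands 14 mm above the panel and runs along the stand's y. On the downhill side of each unit a black sprung catch (30 mm wide, 20 mm high over the panel) presses over the unit's foot.
- module_center (a point): Centre of the tall finned module, half-way up: 47 mm above its soles, 47 mm below its fin tops. Grey plastic block, 46 mm across the rail (its x, uphill), 84 mm along it (its y), 94 mm high (its z, square to the panel while clipped). Flat sides from 16 to 76 mm up; fins (42 x 80 mm) above. Grasp it across its +x and -x sides; the neighbours stand only 16 mm off along the rail. Mass 0.3 to 0.55 kg.
- module_foot (a point): Outer edge of the module's tapered foot, 30 mm to its -x side, 3 mm above the soles; the foot lies below 15 mm height. Two legs 16 mm high straddle the rail. To unclip, pull along the module's +z with 10 to 17 N: the catch lets go after 10 mm, the legs clear the rail after 14 mm. Let go of sooner, it snaps back.
- low_unit: Lower unit on the rail with a row of screw heads on top, 46 x 84 mm, 50 mm high. Origin at the middle of its soles, axes as the module's. Stays clipped.
- socket_unit: Lower unit on the rail with a white socket strip on top, 46 x 84 mm, 56 mm high. Origin at the middle of its soles, axes as the module's. Stays clipped.
- tray: Black case bottom lined with cream foam, fixed, 180 (its x) x 200 mm (its y), rim 46 mm and foam top 47 mm above the table. Origin under its centre on the table. May stand on either side of the table.
- pocket (a point): Centre of the floor of the large pocket, at the middle of the case, 15 mm above the table. The pocket is 68 mm along the case's x and 104 mm along its y, 32 mm deep; the module stands in it on its soles with its 84 mm length along the case's y, either way round.
- spare_bar: Steel bar 58 x 16 x 26 mm in a narrow slot of the foam at one end of the case; leave it.
- screwdriver: Black screwdriver, 200 mm long, lying on the table near the robot, 26 mm thick handle; leave it.
- tape: Copper coloured tape roll, 84 mm across, 18 mm high, flat on the table; leave it.

How it is judged (in metres and radians):
On the way, in this order (a step that is already met when the one before it is completed fails the run):
1. the lever is thrown fully over (value of joint isolator above 0.85 rad), for 0.2 s.
2. the finned module is off the rail and held in the gripper (distance of module_center from where it was at the start of the episode above 0.05 m and contact force between the fingers and module above 1 N), for 0.2 s.
At the end, for the whole second after the job is handed in: Lever past 0.85 rad; module released and still in the large foam pocket: centre within 20 mm of the pocket centre both ways and 41 to 53 mm over its floor, upright within 7 degrees, length along the pocket within 17 degrees; both lower units moved under 12 mm (value of joint isolator above 0.85 rad and x of module_center in the frame of pocket between -0.02 and 0.02 m and y of module_center in the frame of pocket between -0.02 and 0.02 m and z of module_center in the frame of pocket between 0.041 and 0.053 m and angle between module_center's own z axis and vertical below 0.12 rad and angle between the y axis of module_center and the y axis of pocket, either way round below 0.3 rad and linear speed of module below 0.02 m/s and distance of each of low_unit, socket_unit from where it was at the start of the episode below 0.012 m); the robot touches nothing.
It fails at once if one of the two lower units is pulled off its place (12 mm) (distance of any of low_unit, socket_unit from where it was at the start of the episode above 0.012 m).
It fails at once if a bystander is shifted by more than 30 mm (distance of any of screwdriver, tape, spare_bar from where it was at the start of the episode above 0.03 m).
It fails at once if the module is dropped: it falls free of the fingers faster than 0.7 m/s (a drop of 25 mm) (linear speed of module above 0.7 m/s and contact force between the fingers and module below 0.1 N and distance of module_center from where it was at the start of the episode above 0.05 m).
It also fails if it takes over 66 s, if anything falls off the work surface, if the arm or the gripper's body presses on something with over 40 N, if the wrist force passes 120 N, or if a joint passes its speed limit or range.

ROBOT

A 6-joint arm with a two-finger parallel gripper is mounted at the origin on the work surface. World frame = base frame: x ahead of the robot, y to its left, z up, the work surface at z = 0. Lengths are in mm, angles in rad, forces in N, time in s.
With the tool pointing down it reaches from about 275 to 750 mm from the base axis. Payload 10.2 kg.
Tool frame: the origin (TCP) lies at the very end of the fingers, on their centre line; the grasp point (between the pads) lies 19 mm behind it; x points along the fingers, y is the direction in which the jaws open and shut, and the axes are right-handed (so a half turn about x gives the same grasp; the last joint's range is limited). The gripper opens to 85 mm and grips with 20 to 120 N. Pads are 22 mm wide; open, the fingers measure 114 mm over their backs; the gripper's body (76 mm by 85 mm) begins 54 mm behind the grasp point. The pads swing forward as they close: fully open they stand 13 mm farther back than shut.
Start: joints at [0.946, 0.313, 1.498, -0, 1.331, -0.223], TCP at [205.328, 483.189, 231.294] pointing down, gripper open.
Joint ranges: [-2.94, 2.94], [-0.97, 2.17], [0.19, 2.56], [-1.23, 4.37], [0.02, 3.11], [-2.88, 2.88]. Speed limits (rad/s): [2.39, 2.39, 3.01, 3.14, 3.14, 3.14].

INTERFACE

Orientations are given as a unit quaternion [w, x, y, z].
In Python, from rig import ctrl, viewer, order gives the robot as it stands. The module is installed in compiled form; this text tells all that it offers.
- The arm moves only by the tool carry_out, never from a script. Its argument "deltas" is a list of rows, each a list of 7 numbers: the gripper command: -1 is fully open, 1 is shut, values between are in proportion, then the shift along the tool's x, y, z in mm, then the turn, a rotation vector about the tool's x, y, z in degrees. A call has exactly 5 rows; each row is the pose to reach, as a shift and turn from the pose commanded when the call began, along the tool's axes at that moment; what a row does not reach only later rows make up. A row lasts 1/8 s, in which the tool goes at most 62.5 mm and 10.7 degrees, less where a joint would pass 70% of its speed; a pose out of reach is approached as far as the arm can. A call with a gripper value outside its range is refused whole. The fingers move at their own pace and stop on an object; "newtons" is the grip in N (left out, the last holds). Time passes only in rows, so rows that repeat a pose let the fingers close, or fill a call up. It gives the time, the measured TCP pose, the force and the opening at its end, in the units of the state.
- ctrl.sense(): the state, without advancing time (a new reading comes with each control period).
- viewer.capture(name): name is "side" or "top" or "wrist"; returns the picture (480x640x3 uint8, red, green, blue); there is no depth.
- viewer.calibration(name): a dict with "fx", "fy", "cx", "cy" (pixels), "xyz" and "attitude" of the camera in the world; the wrist camera has in their place "T_tool_cam" (4x4, takes a point from camera to tool coordinates, whose origin is the TCP and whose axes are the tool frame's). Camera axes: x right, y down, z forward; pixel columns grow to the right and rows downward; lengths in mm; the calibration is good to about 2 mm. A picture is of the moment at which its call begins: read the wrist's pose just before it. calibration takes no time and is no camera call.
- order.finish_job(): hands the job in, once; it reports no verdict.
The state is a dict: "time_s": time; "joints": joint angles; "dq": joint speeds; "tau": joint torques, N m; "eef_pos": TCP position; "ee_rot": TCP orientation; "force": force on the tool from outside, world axes, zero at the start; "wrist_torque": the same for the moment, N m; "grip_width": opening from 0.0 (shut) to 1.0 (fully open).
Only numpy, scipy, OpenCV 4.12 (cv2) and the standard library are available. Lean on these libraries where they do the work, as an engineer would, in place of code of your own. Each camera call takes 0.05 s, during which the arm holds its last target. There are 200 camera calls.

## Working session

There is one attempt and no reset: what is moved stays moved. The work goes in short steps, Python scripts to look and compute and a tool call to move; the robot and the scene stay as the last step left them, time stands still between calls to the robot, and variables do not carry over. Pictures are saved under pics/ and viewed, about 8 in all and at most 12, crops included, and the job is handed in when it is done.

Besides the shell and the picture viewer there is one more tool, called after "Emit:" as name(argument=value, ...) on one line, values as JSON. carry_out: Moves the arm, as the interface text tells. Its arguments: {"type":"object","properties":{"deltas":{"type":"array"},"newtons":{"type":"number"}},"required":["deltas"]}

```bash
mkdir -p pics
cat > h.py <<'E'
import numpy as np, cv2
from rig import ctrl, viewer, order
from scipy.spatial.transform import Rotation as R
def rot(q): q=np.array(q); return R.from_quat([q[1],q[2],q[3],q[0]])
def snap(n,f):
    im=viewer.capture(n); cv2.imwrite(f'pics/{f}.png',im[:,:,::-1]); return im
E
python3 - <<'E'
from h import *
s=ctrl.sense(); print(s)
for n in ['side','top','wrist']:
    print(n,viewer.calibration(n)); snap(n,n+'0')
E
```

```text
{'time_s': 0.0, 'joints': array([ 9.45596423e-01,  3.13476051e-01,  1.49843066e+00, -1.77239501e-05,
        1.33102308e+00, -2.23407649e-01]), 'dq': array([ 0.00055828, -0.00013524, -0.00025543, -0.00063944, -0.00132621,
       -0.00109475]), 'tau': array([-1.33671970e-04, -4.12265897e+01, -2.59743100e+01, -1.96105088e-04,
        4.14988594e-03,  2.90797061e-05]), 'eef_pos': array([205.17364622, 482.96511804, 230.72417289]), 'ee_rot': array([ 0.69269662,  0.14066658,  0.69307478, -0.14153324]), 'force': array([-0.19598124,  0.31214454,  0.41024463]), 'wrist_torque': array([-0.00223868,  0.0081491 ,  0.0069077 ]), 'grip_width': 1.0020865382276256}
side {'fx': 608.7539138779025, 'fy': 608.7539138779025, 'cx': 320.90708789451696, 'cy': 246.19664592929453, 'xyz': array([ 229.09844001,  915.29795799, 1047.47350567]), 'attitude': array([ 0.06505501, -0.1334104 ,  0.91684128, -0.37063672])}
top {'fx': 471.12903599992393, 'fy': 471.12903599992393, 'cx': 320.6521168481119, 'cy': 233.89221899487077, 'xyz': array([ 444.75127059,   44.24760944, 1080.70608162]), 'attitude': array([-0.017636  ,  0.71567717, -0.69738509,  0.03389982])}
wrist {'fx': 348.72719338828136, 'fy': 348.72719338828136, 'cx': 321.34266268207443, 'cy': 246.50963428379941, 'T_tool_cam': array([[-5.02454028e-04, -2.76848968e-01,  9.60913314e-01,
        -1.42507406e+02],
       [ 9.99999825e-01, -4.40381932e-04,  3.96013513e-04,
        -4.23939730e-01],
       [ 3.13532929e-04,  9.60913344e-01,  2.76849141e-01,
        -7.02332529e+01],
       [ 0.00000000e+00,  0.00000000e+00,  0.00000000e+00,
         1.00000000e+00]])}
```

View pics/top0.png

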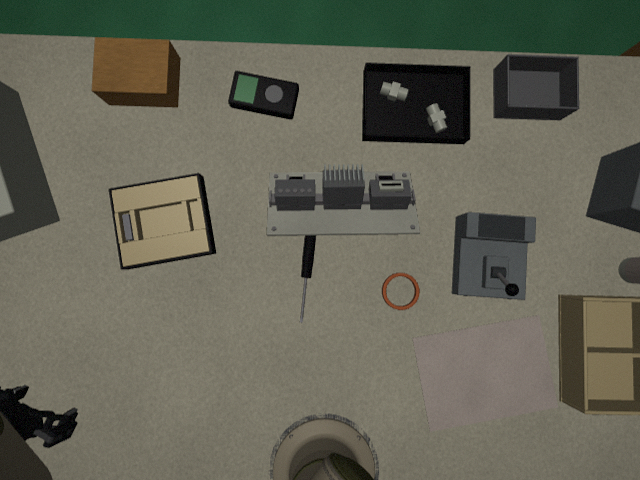

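View pics/side0.png

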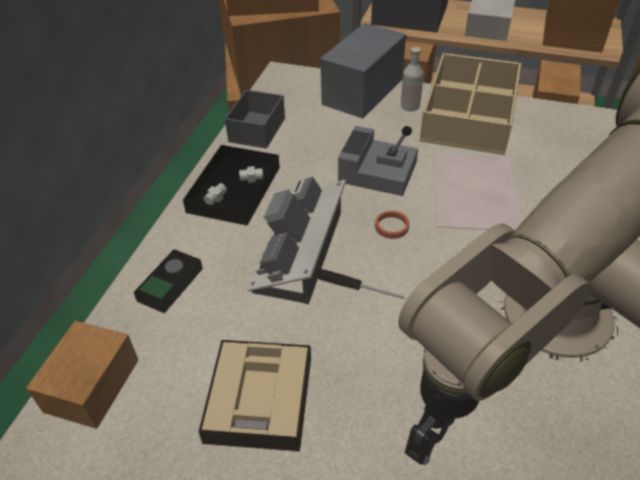

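```bash
cat >> h.py <<'E'
def cam(n,s=None):
    c=viewer.calibration(n)
    if n=='wrist':
        T=np.array(c['T_tool_cam']); Rt=rot(s['ee_rot']).as_matrix()
        return c,Rt@T[:3,:3],Rt@T[:3,3]+s['eef_pos']
    return c,rot(c['attitude']).as_matrix(),np.array(c['xyz'])
def ray(n,uv,s=None):
    c,Rm,o=cam(n,s); d=Rm@np.array([(uv[0]-c['cx'])/c['fx'],(uv[1]-c['cy'])/c['fy'],1]); return o,d/np.linalg.norm(d)
def onz(n,uv,z,s=None):
    o,d=ray(n,uv,s); return o+d*(z-o[2])/d[2]
def tri(r1,r2):
    (a,d),(b,e)=r1,r2; t=np.linalg.lstsq(np.c_[d,-e],b-a,rcond=None)[0]
    p,q=a+d*t[0],b+e*t[1]; return (p+q)/2,np.linalg.norm(p-q)
def proj(n,P,s=None):
    c,Rm,o=cam(n,s); v=Rm.T@(np.array(P)-o); return np.array([c['cx']+c['fx']*v[0]/v[2],c['cy']+c['fy']*v[1]/v[2]])
E
python3 - <<'E'
from h import *
t=cv2.imread('pics/top0.png'); s=cv2.imread('pics/side0.png')
# cream
hsv=cv2.cvtColor(t,cv2.COLOR_BGR2HSV)
for nm,im,roi in [('top',t,(100,165,125,115)),('side',s,(195,330,125,125))]:
    x,y,w,h=roi; h3=cv2.cvtColor(im[y:y+h,x:x+w],cv2.COLOR_BGR2HSV)
    m=((h3[...,1]>55)&(h3[...,2]>60)&(h3[...,0]<35)).astype(np.uint8)
    p=np.argwhere(m)[:,::-1]+[x,y]; q=cv2.boxPoints(cv2.minAreaRect(p.astype(np.int32)));h=cv2.convexHull(p.astype(np.int32)); h=cv2.approxPolyDP(h,5,True)[:,0]
    print(nm,[onz(nm,c,47).round(0)[:2].tolist() for c in h],h.tolist())
bt=[];
for nm,im,roi in [('top',t,(500,275,30,30)),('side',s,(395,120,25,20))]:
    x,y,w,h=roi; m=im[y:y+h,x:x+w].max(2)<35
    c=np.argwhere(m).mean(0)[::-1]+[x,y]; print(nm,c,m.sum()); bt.append(ray(nm,c))
print('ball',tri(*bt))
A=cv2.resize(t[155:245,260:425],None,fx=4.5,fy=4.5,interpolation=3)
B=cv2.resize(t[205:305,445:545],None,fx=1.9,fy=1.9,interpolation=3)
C=cv2.resize(s[170:305,240:350],None,fx=1.45,fy=1.45,interpolation=3)
print(A.shape,B.shape,C.shape)
M=np.zeros((600,742,3),np.uint8); M[:A.shape[0],:A.shape[1]]=A; M[406:406+190,:190]=B; M[404:404+C.shape[0],200:200+C.shape[1]]=C[:196]
cv2.imwrite('pics/m1.png',M)
E
```

```text
top [[479.0, 264.0], [439.0, 448.0], [605.0, 481.0], [643.0, 300.0]] [[209, 250], [123, 266], [112, 190], [196, 175]]
side [[476.0, 266.0], [440.0, 451.0], [606.0, 484.0], [645.0, 297.0]] [[308, 348], [295, 437], [201, 429], [223, 341]]
top [511.6        289.27407407] 135
side [406.58333333 131.29166667] 24
ball (array([ 413.24218435, -358.06456481,  149.26125483]), np.float64(0.4887922164650954))
(405, 742, 3) (190, 190, 3) (196, 160, 3)
```

View pics/m1.png

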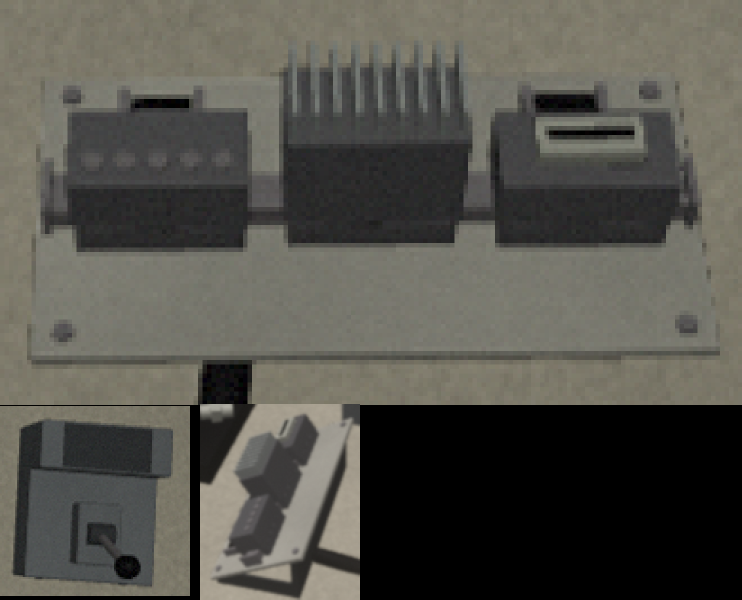

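```bash
cat >> h.py <<'E'
def delta(P,ydir=None,xdir=(0,0,-1)):
    """shift (mm, tool axes) and turn (deg) to TCP P, tool x=xdir, tool y ~ ydir (either sign kept as given)"""
    s=ctrl.sense(); r=rot(s['ee_rot']); sh=r.inv().apply(np.array(P)-s['eef_pos'])
    x=np.array(xdir,float); x/=np.linalg.norm(x)
    y=np.array(ydir,float); y-=x*(x@y); y/=np.linalg.norm(y)
    T=R.from_matrix(np.c_[x,y,np.cross(x,y)])
    return sh.round(1),(r.inv()*T).as_rotvec(degrees=True).round(1)
E
python3 - <<'E'
from h import *
s=ctrl.sense(); print(rot(s['ee_rot']).as_matrix().round(3))
b=lambda u,v:(445+u/1.9,205+(v-406)/1.9)
pts={'lowL':onz('top',b(13,575),50),'lowR':onz('top',b(152,585),50),'stepbotL':onz('top',b(30,468),50),'stepbotR':onz('top',b(157,478),50),'stepTL':onz('top',b(40,421),85),'stepTR':onz('top',b(172,430),85),'stepBL':onz('top',b(40,466),85),'stepBR':onz('top',b(172,476),85)}
for k,v in pts.items(): print(k,v.round(0))
a=lambda u,v:(260+u/4.5,155+v/4.5)
# panel plane: normal (0.5c,..) ; guess uphill=-x world
for k,p in {'frontL':(28,357),'frontR':(718,353)}.items(): print(k,onz('top',a(*p),105).round(0))
print('rail ends',onz('top',a(47,195),72).round(0),onz('top',a(690,195),72).round(0))
yd=np.array([.079,.997,0]);xd=np.array([.997,-.079,0])
for y in (yd,-yd,xd,-xd): print(y,delta([350,-350,200],y)[1])
E
```

```text
[[-0.001  0.391  0.92 ]
 [-0.001  0.92  -0.391]
 [-1.    -0.001 -0.   ]]
lowL [ 396. -269.   50.]
lowR [ 389. -431.   50.]
stepbotL [ 520. -288.   50.]
stepbotR [ 513. -437.   50.]
stepTL [ 571. -288.   85.]
stepTR [ 565. -439.   85.]
stepBL [ 520. -288.   85.]
stepBR [ 513. -438.   85.]
frontL [512. 135. 105.]
frontR [ 523. -184.  105.]
rail ends [593. 132.  72.] [ 601. -177.   72.]
[0.079 0.997 0.   ] [-18.5  -0.    0. ]
[-0.079 -0.997 -0.   ] [1.615e+02 1.000e-01 0.000e+00]
[ 0.997 -0.079  0.   ] [71.5  0.   0.1]
[-0.997  0.079 -0.   ] [-1.085e+02 -1.000e-01  0.000e+00]
```

Emit:
carry_out(deltas=[[1,0,-45,42,-4,0,0],[1,0,-90,85,-8,0,0],[1,0,-135,127,-12,0,0],[1,0,-180,170,-16,0,0],[1,0,-225,212,-20.5,0,0]], newtons=40)

```text
time_s: 0.78
eef_pos: [312.7, 191.4, 231.3]
ee_rot: [0.707, 0.015, 0.707, -0.014]
force: [1.3, 0.5, 0.2]
grip_width: 0.001
```

Run:
```python
from h import *
s=ctrl.sense(); print(s['time_s'],s['eef_pos'],s['joints'].round(2))
print(delta([350,-357,230],(.043,.999,0)))
```

```text
0.775 [312.65713119 191.38840604 231.33935796] [ 0.23 -0.05  1.92 -0.    1.27 -1.3 ]
(array([   1.3, -546.4,   59.8]), array([ 0.1,  0. , -0. ]))
```

Emit:
carry_out(deltas=[[1,0,-55,12,0,0,0],[1,0,-110,24,0,0,0],[1,0,-165,36,0,0,0],[1,0,-220,48,0,0,0],[1,0,-275,60,0,0,0]])

```text
time_s: 1.4
eef_pos: [360.2, -86.1, 231.4]
ee_rot: [0.707, 0.016, 0.707, -0.016]
force: [0.8, 0.3, 1.0]
grip_width: -0.003
```

Emit:
carry_out(deltas=[[1,0,-55,0,0,0,0],[1,0,-110,0,0,0,0],[1,0,-165,0,0,0,0],[1,0,-220,0,0,0,0],[1,0,-272,0,0,0,0]])

```text
time_s: 2.02
eef_pos: [347.9, -357.7, 231.1]
ee_rot: [0.707, 0.016, 0.707, -0.016]
force: [0.5, -0.9, 0.3]
grip_width: -0.001
```

Run:
```python
from h import *
s=ctrl.sense(); print(s['time_s'],s['eef_pos'],s['joints'].round(2))
print(delta([350,-357,137],(.043,.999,0)))
```

```text
2.025 [ 347.87146412 -357.7440016   231.0936102 ] [-1.03  0.26  1.57  0.    1.31 -2.56]
(array([94.1,  0.8,  2.1]), array([-0.1, -0. , -0. ]))
```

Emit:
carry_out(deltas=[[1,40,0,2,0,0,0],[1,80,0,2,0,0,0],[1,94,0,2,0,0,0],[1,94,0,14,0,0,0],[1,94,0,26,0,0,0]])

```text
time_s: 2.65
eef_pos: [375.8, -357.7, 138.9]
ee_rot: [0.708, 0.015, 0.706, -0.016]
force: [-0.1, -0.2, 0.4]
grip_width: -0.0
```

Emit:
carry_out(deltas=[[1,0,0,12,0,0,0],[1,0,0,24,0,0,0],[1,0,0,36,0,0,0],[1,0,0,48,0,0,0],[1,0,0,60,0,0,0]])

```text
time_s: 3.28
eef_pos: [435.1, -359.7, 137.3]
ee_rot: [0.707, 0.016, 0.707, -0.016]
force: [0.0, 0.3, 0.2]
grip_width: 0.001
```

Emit:
carry_out(deltas=[[1,0,0,5,0,0,0],[1,0,0,10,0,0,0],[1,0,0,15,0,0,0],[1,0,0,19,0,0,0],[1,0,0,22,0,0,0]])

```text
time_s: 3.9
eef_pos: [456.4, -360.7, 137.3]
ee_rot: [0.707, 0.016, 0.707, -0.016]
force: [-0.1, 0.1, -0.3]
grip_width: -0.002
```

Run:
```python
from h import *
s=ctrl.sense(); print(s['time_s'],s['eef_pos'],s['force']); snap('wrist','w1'); snap('top','top1')
t=cv2.imread('pics/top1.png')[200:310,440:550]; w=cv2.imread('pics/w1.png')
cv2.imwrite('pics/m2.png',np.hstack([cv2.resize(t,(360,360)),cv2.resize(w,(440,360))]))
```

```text
3.9 [ 456.38853977 -360.6560095   137.26238789] [-0.09043015  0.13616674 -0.26117194]
```

View pics/m2.png

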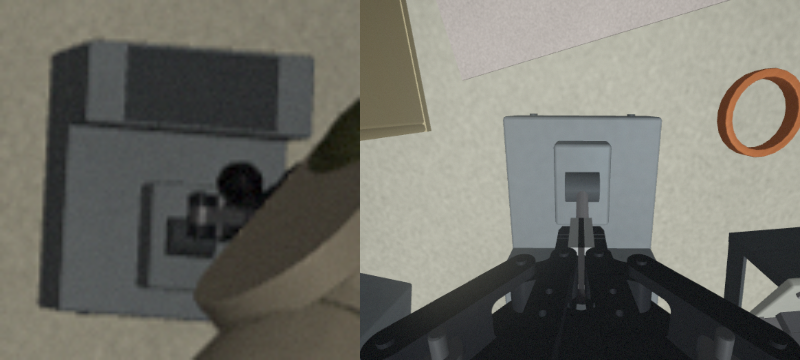

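Emit:
carry_out(deltas=[[1,0,0,4,0,0,0],[1,0,0,8,0,0,0],[1,0,0,12,0,0,0],[1,0,0,12,0,0,0],[1,0,0,12,0,0,0]])

```text
time_s: 4.62
eef_pos: [464.5, -361.1, 137.1]
ee_rot: [0.703, 0.016, 0.71, -0.015]
force: [-24.7, 3.0, 8.3]
grip_width: 0.001
```

Run:
```python
from h import *
s=ctrl.sense(); print(s['time_s'],s['eef_pos'],s['force'])
a=snap('top','top2'); x,y,w,h=500,230,35,60; m=a[y:y+h,x:x+w].max(2)<35
n,l,st,c=cv2.connectedComponentsWithStats(m.astype(np.uint8)); print(st,c+[x,y]); 
for k in range(1,n): print(onz('top',c[k]+[x,y],147))
```

```text
4.625 [ 464.54437655 -361.05199713  137.07099324] [-24.65816072   3.04717143   8.27895169]
[[   0    0   35   60 1894]
 [  14   11    1    1    1]
 [  27   12    1    1    1]
 [   2   16   22   13  158]
 [  27   18    1    1    1]
 [   0   24    1    4    4]
 [  15   31    1    1    1]
 [   0   34    1    4    4]
 [   2   34    5    5   20]
 [   8   34    6    5   15]
 [   0   47    1    1    1]] [[517.63410771 259.94561774]
 [514.         241.        ]
 [527.         242.        ]
 [512.59493671 252.89240506]
 [527.         248.        ]
 [500.         255.5       ]
 [515.         261.        ]
 [500.         265.5       ]
 [503.7        265.95      ]
 [510.26666667 265.6       ]
 [500.         277.        ]]
[ 509.31539576 -364.42168635  147.        ]
[ 508.00053079 -390.74994787  147.        ]
[ 485.39141109 -361.46153522  147.        ]
[ 495.95130455 -390.66453216  147.        ]
[ 479.52135126 -336.00933171  147.        ]
[ 469.30629186 -366.23828995  147.        ]
[ 459.56568816 -335.95243092  147.        ]
[ 458.85650931 -343.40402646  147.        ]
[ 459.88692585 -356.6435301   147.        ]
[ 436.69304216 -335.88721277  147.        ]
```

Emit:
carry_out(deltas=[[1,0,0,-25,0,0,0],[1,-40,0,-30,0,0,0],[1,-90,0,-30,0,0,0],[0.5,-125,0,-30,10,0,0],[-1,-125,0,-10,20,0,0]])

```text
time_s: 5.3
eef_pos: [458.9, -361.6, 266.0]
ee_rot: [0.695, 0.139, 0.691, -0.142]
force: [-0.2, 0.2, -0.6]
grip_width: 0.418
```

Run:
```python
from h import *
s=ctrl.sense(); print(s['time_s'],s['eef_pos'],s['joints'].round(2))
n=np.array([.5,.015,.866])
for P in ([600,-120,265],): print(delta(P,(.9995,.03,0)))
```

```text
5.3 [ 458.864926   -361.60912164  265.9768163 ] [-0.87  0.42  1.25  0.    1.46 -2.04]
(array([  0.4, 277.5,  36. ]), array([65.4,  0.4, -0. ]))
```

Emit:
carry_out(deltas=[[-1,0,50,7,10.5,0,0],[-1,0,100,14,21,0,0],[-1,0,150,20,31.5,0,0],[-1,0,210,28,42,0,0],[-1,0,277,36,52.5,0,0]])

```text
time_s: 5.92
eef_pos: [592.9, -127.4, 262.6]
ee_rot: [0.563, 0.428, 0.563, -0.427]
force: [0.5, 0.0, 0.4]
grip_width: 0.998
```

Run:
```python
from h import *
s=ctrl.sense(); print(s['time_s'],s['eef_pos'],s['joints'].round(2))
n=np.array([.5,.015,.866])
print(delta(np.array([597,-22,65])+180*n,(.9995,.03,0),-n))
```

```text
5.925 [ 592.94207615 -127.43103375  262.56088386] [-0.4   0.48  1.18  0.    1.48 -0.68]
(array([ 41.7, 119.6, -78.9]), array([ 13.5,   3.6, -29.9]))
```

Emit:
carry_out(deltas=[[-1,0,30,-20,4,1,-8],[-1,10,60,-40,8,2,-16],[-1,20,90,-60,12,3,-24],[-1,42,119,-79,13.5,3.6,-29.9],[-1,42,119,-79,13.5,3.6,-29.9]])

```text
time_s: 6.55
eef_pos: [676.4, -18.1, 209.7]
ee_rot: [0.362, 0.339, 0.622, -0.607]
force: [-1.2, -0.1, 4.1]
grip_width: 1.001
```

Run:
```python
from h import *
s=ctrl.sense(); print(s['time_s'],s['eef_pos'],s['joints'].round(2)); snap('wrist','w2')
n=np.array([.5,.015,.866])
print(delta(np.array([597,-22,65])+180*n,(.9995,.03,0),-n))
np.save('s2.npy',np.r_[s['eef_pos'],s['ee_rot']])
```

```text
6.55 [676.3632881  -18.10642418 209.67443308] [-0.16  1.16  0.19 -0.14  2.32 -0.27]
(array([-14.9,   4.1,   1.5]), array([0.5, 0.1, 0.6]))
```

View pics/w2.png

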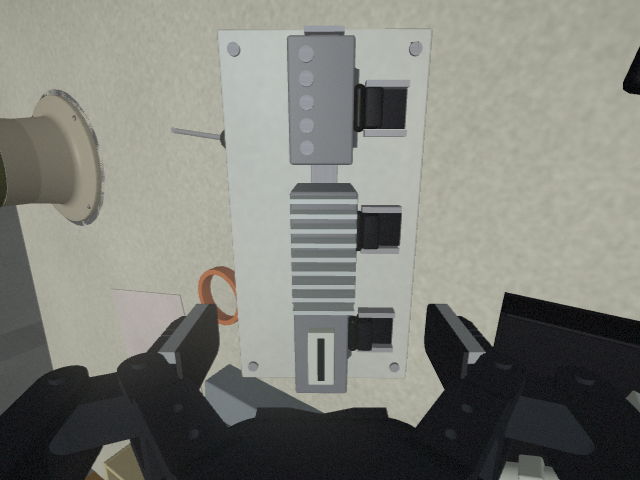

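```bash
cat > m.py <<'E'
from h import *
v=np.load('s2.npy'); s=dict(eef_pos=v[:3],ee_rot=v[3:])
a=lambda u,v:(260+u/4.5,155+v/4.5)
W=[(234,49),(416,48),(253,367),(394,367)]; T=[(63,331),(72,96),(687,324),(650,90)]
P=[]
for w,t in zip(W,T):
    p,e=tri(ray('wrist',w,s),ray('top',a(*t))); P.append(p); print(p.round(1),round(e,1))
P=np.array(P); c=P.mean(0); n=np.linalg.svd(P-c)[2][2]; n*=np.sign(n[2])
yv=(P[0]-P[2]+P[1]-P[3]); yv/=np.linalg.norm(yv); print('c',c,'n',n.round(3),'along +y',yv.round(3))
# ideal axes: yaw from yv, 30deg tilt
yaw=np.arctan2(-yv[0],yv[1]); d=np.array([np.cos(yaw),np.sin(yaw),0]); N=.5*d+[0,0,.866]; D=.866*d-[0,0,.5]; Y=np.array([-d[1],d[0],0])
print('yaw',yaw)
def onp(n_,uv,h):
    o,r=ray(n_,uv,s if n_=='wrist' else None); t=(c+N*(h-3)-o)@N/(r@N); q=o+r*t-c; return np.array([q@D,q@Y])
for nm,uv,h in [('railL',(311,174),14),('railR',(337,174),14),('fin tl',(291,193),94),('fin tr',(357,193),94),('fin bl',(293,312),94),('fin br',(356,312),94),('lowunit',(288,162),50),('lowunitR',(353,164),50),('lowtop',(289,37),50),('lowtopR',(354,37),50),('sockR',(347,392),56),('sockL',(297,392),56),('panTL',(219,30),0),('panTR',(432,28),0),('panBR',(406,378),0),('panBL',(241,378),0)]: print(nm,onp('wrist',uv,h).round(1))
print('z of center line',c[2], 'D offset for z=65:', (c[2]-2.6-65)/.5)
np.savez('pl.npz',c=c,N=N,D=D,Y=Y)
E
python3 m.py
```

```text
[525.2 120.3 100.7] 0.6
[649.8 125.7  27. ] 1.4
[ 536.6 -170.5  101.4] 1.4
[ 661.2 -166.1   27.8] 0.2
c [593.22139795 -22.64391367  64.24334683] n [0.508 0.022 0.861] along +y [-0.039  0.999 -0.002]
yaw 0.03915960417565776
railL [-11.1  48.9]
railR [10.8 49. ]
fin tl [-20.5  43.1]
fin tr [20.8 43.2]
fin bl [-21.  -38.9]
fin br [ 22.5 -38.6]
lowunit [-26.5  60.2]
lowunitR [21.3 58.8]
lowtop [-23.8 141.7]
lowtopR [ 19.8 141.7]
sockR [  20.6 -134.2]
sockL [ -22.9 -134.6]
panTL [-84.1 160.2]
panTR [ 84.8 161.3]
panBR [  86.1 -161. ]
panBL [ -86.7 -162.6]
z of center line 64.24334682659929 D offset for z=65: -6.713306346801417
```

Run:
```python
from h import *
z=np.load('pl.npz'); S=np.array([592.5,-22.,63.5])+1*z['Y']
np.save('S.npy',S); print(delta(S+120*z['N'],z['D'],-z['N']), z['N'],z['D'])
```

```text
(array([48.7,  1.6, -0.4]), array([ 0.1, -0.1,  0.7])) [0.49961668 0.0195748  0.866     ] [ 0.86533609  0.03390355 -0.5       ]
```

Emit:
carry_out(deltas=[[-1,10,0,0,0,0,0],[-1,20,1,0,0,0,0],[-1,30,1,0,0,0,0.7],[-1,40,1.6,0,0,0,0.7],[-1,49,1.6,0,0,0,0.7]])

```text
time_s: 7.22
eef_pos: [653.6, -21.5, 175.7]
ee_rot: [0.371, 0.348, 0.615, -0.603]
force: [0.8, 0.0, -0.5]
grip_width: 1.001
```

Run:
```python
from h import *
z=np.load('pl.npz'); S=np.load('S.npy'); s=ctrl.sense(); print(s['eef_pos'],s['joints'].round(2),s['force'])
print(delta(S+38*z['N'],z['D'],-z['N']))
```

```text
[653.63562032 -21.53063435 175.73151168] [-0.17  1.01  0.56 -0.12  2.07 -0.24] [ 0.81800734  0.04300718 -0.47082143]
(array([89.8,  1.5, -2.9]), array([-0.2, -0. , -1.1]))
```

Emit:
carry_out(deltas=[[-1,10,1.5,-3,0,0,-1.1],[-1,30,1.5,-3,0,0,-1.1],[-1,50,1.5,-3,0,0,-1.1],[-1,70,1.5,-3,0,0,-1.1],[-1,90,1.5,-3,0,0,-1.1]])

```text
time_s: 7.85
eef_pos: [610.8, -19.8, 94.9]
ee_rot: [0.364, 0.341, 0.619, -0.607]
force: [0.9, 0.7, 0.5]
grip_width: 1.003
```

Run:
```python
from h import *
z=np.load('pl.npz'); S=np.load('S.npy'); s=ctrl.sense(); print(s['eef_pos'],s['joints'].round(2),s['force'])
print(delta(S+38*z['N'],z['D'],-z['N'])); snap('wrist','w3')
```

```text
[610.81746675 -19.82739796  94.94592933] [-0.18  0.95  0.89 -0.11  1.82 -0.21] [0.92422537 0.73835679 0.53540691]
(array([-1.6, -0.2,  0.5]), array([-0.1, -0. ,  0.2]))
```

View pics/w3.png

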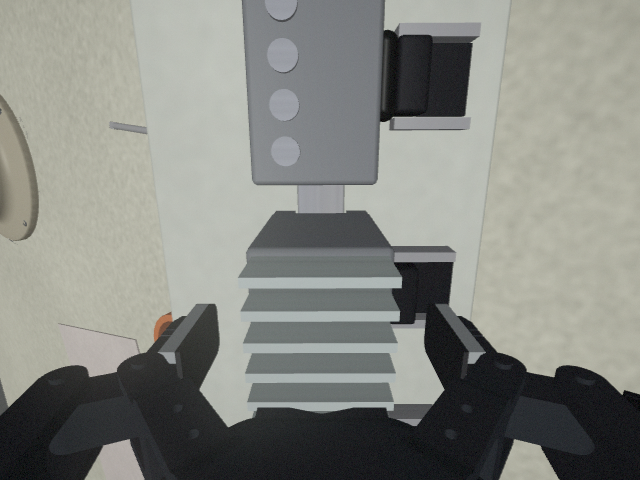

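Emit:
carry_out(deltas=[[0.2,0,0,0,0,0,0],[1,0,0,0,0,0,0],[1,0,0,0,0,0,0],[1,0,0,0,0,0,0],[1,0,0,0,0,0,0]], newtons=75)

```text
time_s: 8.52
eef_pos: [611.5, -20.0, 96.3]
ee_rot: [0.364, 0.341, 0.619, -0.606]
force: [0.9, 0.3, 5.6]
grip_width: 0.531
```

Emit:
carry_out(deltas=[[1,-3,0,0,0,0,0],[1,-6,0,0,0,0,0],[1,-9,0,0,0,0,0],[1,-12,0,0,0,0,0],[1,-16,0,0,0,0,0]])

```text
time_s: 9.15
eef_pos: [617.3, -19.5, 107.9]
ee_rot: [0.361, 0.339, 0.621, -0.608]
force: [-6.2, -0.6, 2.3]
grip_width: 0.529
```

Emit:
carry_out(deltas=[[1,-4,0,0,0,0,0],[1,-10,0,0,0,0,0],[1,-20,0,0,0,0,0],[1,-30,0,0,0,0,0],[1,-40,0,0,0,0,0]])

```text
time_s: 9.78
eef_pos: [639.6, -18.8, 144.0]
ee_rot: [0.364, 0.341, 0.619, -0.606]
force: [1.0, -0.2, -5.4]
grip_width: 0.529
```

Run:
```python
from h import *
s=ctrl.sense(); print(s['eef_pos'],s['joints'].round(2),s['force'],s['wrist_torque'],s['grip_width']); snap('wrist','w4');snap('side','s4')
a=cv2.resize(cv2.imread('pics/w4.png'),(400,300)); b=cv2.imread('pics/s4.png')[110:310,220:420]
cv2.imwrite('pics/m4.png',np.hstack([a,cv2.resize(b,(300,300))]))
```

```text
[639.55906675 -18.79818196 143.97834869] [-0.17  0.99  0.68 -0.11  1.99 -0.23] [ 1.00768016 -0.15371006 -5.38735017] [-0.01606971 -0.64277266  0.01965258] 0.5285924500434983
```

View pics/m4.png

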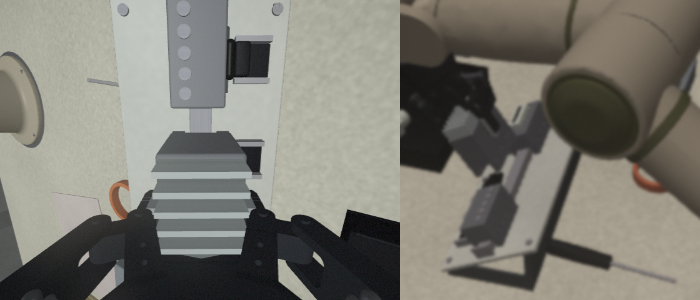

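Run:
```python
from h import *
print(delta([600,-19,225],(.9992,.039,0)))
```

```text
(array([-49.8, -74.9,  -1.2]), array([-0.1,  0. , 30.1]))
```

Emit:
carry_out(deltas=[[1,-12,-15,0,0,0,4],[1,-24,-30,0,0,0,11],[1,-36,-45,0,0,0,18],[1,-45,-60,0,0,0,24],[1,-50,-75,-1,0,0,30]])

```text
time_s: 10.5
eef_pos: [598.8, -19.2, 225.2]
ee_rot: [0.509, 0.49, 0.509, -0.491]
force: [-0.3, 0.4, -5.4]
grip_width: 0.53
```

Run:
```python
from h import *
s=ctrl.sense(); print(s['eef_pos'],s['joints'].round(2),s['force'])
print(delta([541.5,373.5,225],(.978,.21,0)))
```

```text
[598.83876943 -19.23322873 225.21885126] [-0.23  0.48  1.27 -0.    1.39 -0.26] [-0.29346544  0.41414098 -5.44520338]
(array([-1.000e-01, -4.280e+01, -3.946e+02]), array([-10.,   0.,   0.]))
```

Emit:
carry_out(deltas=[[1,0,-4,-35,-1,0,0],[1,0,-8,-75,-2,0,0],[1,0,-13,-120,-3,0,0],[1,0,-18,-165,-4,0,0],[1,0,-22,-205,-5,0,0]])

```text
time_s: 11.12
eef_pos: [569.0, 186.3, 224.2]
ee_rot: [0.529, 0.466, 0.531, -0.469]
force: [-0.1, -0.5, -4.2]
grip_width: 0.538
```

Emit:
carry_out(deltas=[[1,0,-3,-45,-1,0,0],[1,0,-3,-90,-2,0,0],[1,0,-3,-135,-3,0,0],[1,0,-3,-170,-4,0,0],[1,0,-3,-190,-5,0,0]])

```text
time_s: 11.75
eef_pos: [542.5, 374.3, 223.8]
ee_rot: [0.549, 0.442, 0.551, -0.445]
force: [-0.3, 0.0, -5.6]
grip_width: 0.529
```

Run:
```python
from h import *
s=ctrl.sense(); print(s['eef_pos'],s['joints'].round(2),s['force'],s['grip_width'])
print(delta([541.5,373.5,130],(.978,.21,0)))
np.save('s5.npy',np.r_[s['eef_pos'],s['ee_rot']])
snap('wrist','w5'); snap('side','s5')
a=cv2.resize(cv2.imread('pics/w5.png'),(480,360)); b=cv2.imread('pics/s5.png')[240:480,150:363]
cv2.imwrite('pics/m5.png',np.hstack([a,cv2.resize(b,(320,360))]))
```

```text
[542.5372392  374.28372135 223.84971022] [0.43 0.63 1.04 0.   1.48 0.21] [-0.30155556  0.0440231  -5.63982742] 0.5292224387055013
(array([93.9, -0.7,  0.5]), array([0.1, 0. , 0.3]))
```

View pics/m5.png

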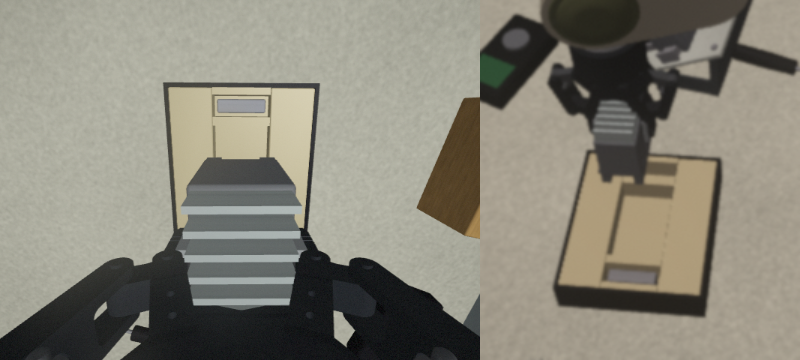

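Emit:
carry_out(deltas=[[1,30,-1,0.5,0,0,0],[1,60,-1,0.5,0,0,0],[1,90,-1,0.5,0,0,0],[1,115,-1,0.5,0,0,0],[1,130,-1,0.5,0,0,0]])

```text
time_s: 12.48
eef_pos: [542.0, 370.8, 93.1]
ee_rot: [0.549, 0.443, 0.551, -0.446]
force: [0.2, -0.1, -4.1]
grip_width: 0.531
```

Emit:
carry_out(deltas=[[1,8,0,0,0,0,0],[1,15,0,0,0,0,0],[1,20,0,0,0,0,0],[1,23,0,0,0,0,0],[1,26,0,0,0,0,0]])

```text
time_s: 13.1
eef_pos: [542.0, 372.3, 68.5]
ee_rot: [0.549, 0.444, 0.551, -0.445]
force: [0.5, -0.4, -5.4]
grip_width: 0.53
```

Emit:
carry_out(deltas=[[1,2,0,0,0,0,0],[1,4,0,0,0,0,0],[1,6,0,0,0,0,0],[1,8,0,0,0,0,0],[1,10,0,0,0,0,0]])

```text
time_s: 13.72
eef_pos: [541.8, 372.1, 58.2]
ee_rot: [0.549, 0.443, 0.551, -0.445]
force: [-0.1, -0.2, -5.5]
grip_width: 0.53
```

Emit:
carry_out(deltas=[[1,1,0,0,0,0,0],[1,2,0,0,0,0,0],[1,3,0,0,0,0,0],[1,4,0,0,0,0,0],[1,5,0,0,0,0,0]])

```text
time_s: 14.35
eef_pos: [541.8, 372.2, 53.3]
ee_rot: [0.549, 0.443, 0.551, -0.445]
force: [-0.1, 0.1, -5.5]
grip_width: 0.527
```

Emit:
carry_out(deltas=[[1,0.5,0,0,0,0,0],[1,1,0,0,0,0,0],[1,1.5,0,0,0,0,0],[1,2,0,0,0,0,0],[1,2.5,0,0,0,0,0]])

```text
time_s: 14.98
eef_pos: [541.8, 372.1, 51.4]
ee_rot: [0.549, 0.443, 0.551, -0.445]
force: [-2.7, -1.1, 0.6]
grip_width: 0.53
```

Emit:
carry_out(deltas=[[0.02,0,0,0,0,0,0],[-0.2,0,0,0,0,0,0],[-0.6,0,0,0,0,0,0],[-1,0,0,0,0,0,0],[-1,0,0,0,0,0,0]])

```text
time_s: 15.6
eef_pos: [541.9, 372.2, 51.0]
ee_rot: [0.549, 0.443, 0.551, -0.445]
force: [0.7, -0.2, -0.3]
grip_width: 1.0
```

Emit:
carry_out(deltas=[[-1,-15,0,0,0,0,0],[-1,-40,0,0,0,0,0],[-1,-80,0,0,0,0,0],[-1,-120,0,0,0,0,0],[-1,-150,0,0,0,0,0]])

```text
time_s: 16.23
eef_pos: [542.6, 372.4, 204.2]
ee_rot: [0.55, 0.444, 0.55, -0.445]
force: [-0.4, -0.0, -0.4]
grip_width: 0.997
```

Run:
```python
from h import *
s=ctrl.sense(); print(s['eef_pos'],s['force'],s['grip_width'])
snap('wrist','w6'); snap('side','s6'); snap('top','t6')
a=cv2.resize(cv2.imread('pics/w6.png'),(400,300)); b=cv2.imread('pics/s6.png')[300:480,150:390]; c=cv2.imread('pics/t6.png')[150:310,240:560]
M=np.hstack([a,cv2.resize(b,(400,300))]); cv2.imwrite('pics/m6.png',np.vstack([M,cv2.resize(c,(600,300)) if 0 else np.pad(cv2.resize(c,(600,300)),((0,0),(0,200),(0,0)))]))
```

```text
[542.58466556 372.39420844 204.18631595] [-0.38370455 -0.02451907 -0.4255212 ] 0.9968950264922654
```

View pics/m6.png

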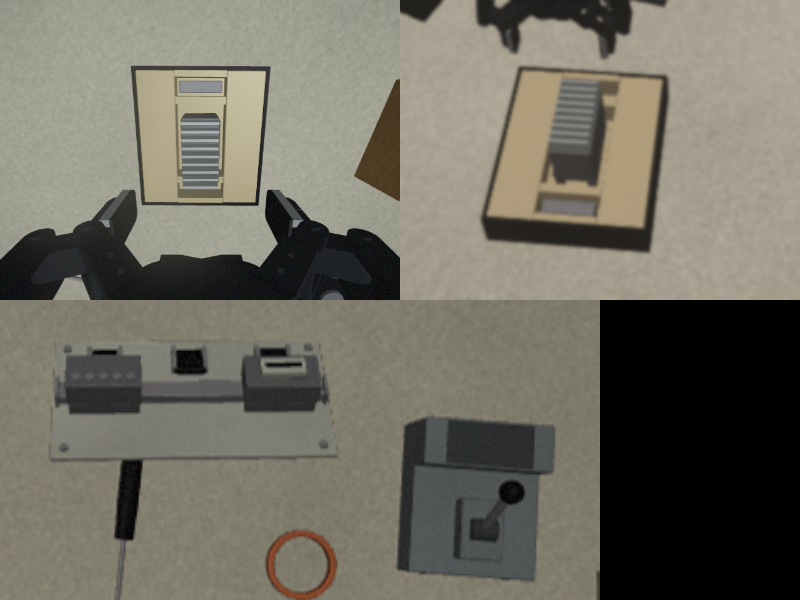

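Run:
```python
from h import *
s=ctrl.sense()
f=[onz('wrist',(1.6*u,1.6*v),109,s)[:2] for u,v in [(181,121),(219,121),(181,189),(220,189)]]
print(np.array(f).round(0),np.mean(f,0))
f=np.array([onz('wrist',(1.6*u,1.6*v),46,s)[:2] for u,v in [(132,68),(269,68),(143,205),(258,204)]]); print(f.round(0),f.mean(0))
```

```text
[[513. 406.]
 [554. 415.]
 [528. 327.]
 [574. 337.]] [542.25614825 371.37189269]
[[435. 451.]
 [608. 488.]
 [476. 259.]
 [648. 297.]] [541.93242184 373.49307894]
```

The fin centre lies about 2 mm from the case centre, with the module upright and aligned. The lever is over and the arm is clear, so I'm handing in.

```bash
python3 -c "
from h import *
print(order.finish_job())"
```

```text
the job is handed in; nothing more can be done
None
```

I threw the lever to its far stop, pulled the finned module off the rail and set it down upright in the large foam pocket. I then let go, backed the gripper clear and handed the job in at about 16 s. No verdict is reported.

- **Lever:** it was pushed until about 25 N built up at the stop. The ball was then measured at x 485 mm, against 484 mm expected, and it was still over in the last top picture.
- **Module in the pocket:** its centre measured about 2 mm from the case centre. It looked upright and lined up with the case in the last pictures. It was lowered until the floor took its weight, so there was no drop.
- **Everything else:** both lower units looked clipped in place. The tape, screwdriver and bar looked unmoved, but I checked these only by eye.

No check failed or disagreed. One commanded pose on the way to the rail was out of reach and stopped about 15 mm short; I measured again there before going on.

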